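# Get the red tin from behind the bottles and weigh it

## Task

Fetch the red tin that is hemmed in behind the three flavouring bottles, and stand it in the middle of the scale's round pan. First clear all three bottles aside onto the empty perforated tray, and once the tin is on the scale put each bottle back on the mat where it stood, centred as it was. Keep everything upright, and leave the yellow tin, the bowl and the cake tins alone.

Things in the scene. Friction and masses are not known exactly. Their poses are not given: they have to be found in the camera images.
- amber_bottle_mid (a point): Loose brown bottle with paper label and black cap, 0.45 kg, 215 mm tall: round body 60 mm across up to 145 mm, shoulder to a neck at 170 mm, then the fast cap, 30 mm across, from 177 to 215 mm above the base. It can be carried by the cap (middle of the cap 88 mm above this point). This point: on its axis half-way up, 107.5 mm above the base; z up.
- green_bottle_mid (a point): Loose green bottle with paper label and white cap, 0.45 kg, 215 mm tall: round body 60 mm across up to 145 mm, shoulder to a neck at 170 mm, then the fast cap, 30 mm across, from 177 to 215 mm above the base. It can be carried by the cap (middle of the cap 88 mm above this point). This point: on its axis half-way up, 107.5 mm above the base; z up.
- white_bottle_mid (a point): Loose off-white bottle with paper label and blue cap, 0.45 kg, 215 mm tall: round body 60 mm across up to 145 mm, shoulder to a neck at 170 mm, then the fast cap, 30 mm across, from 177 to 215 mm above the base. It can be carried by the cap (middle of the cap 88 mm above this point). This point: on its axis half-way up, 107.5 mm above the base; z up.
- red_tin_mid (a point): The tin to fetch: loose, plain cylinder, red with a steel lid and a red disc on top, 60 mm across, 50 mm tall, 0.18 kg. It stands on the station's far middle mat with a bottle 5 mm away on the robot's side, on its left and on its right, too near for a gripper to come down around it until they are cleared. This point: on its axis half-way up, 25 mm above its base; z up.
- station: Fixed plain aluminium pan, 220 (its x) by 280 mm (its y), floor 3 mm thick, rim 15 mm high. Origin: centre of its underside, z up, x away from the robot. On its floor four flat dark grey round mats, 64 mm across: the red tin's at x = 35, y = 0 mm, the bottles' at (-30, 0), (35, 65) and (35, -65) mm. Which bottle stands on which mat differs from start to start.
- side_tray: Fixed empty aluminium tray with rows of small dark perforations, 260 (its x) by 160 mm (its y), floor 3 mm thick, rim 15 mm high. Origin: centre of its underside, z up. The bottles are set aside here, standing anywhere on its floor inside the rim. On the robot's left or right.
- scale_pan (a point): Centre of the top face of the scale's flat round steel pan: 144 mm across, 56 mm above the bench, with a paler disc 68 mm across in its middle; it does not move. The fixed bench scale below is cream coloured, 200 by 170 mm, with a dark display on the robot's side, lower than the pan. z up. On the robot's left or right, opposite the side tray.
- yellow_tin_mid (a point): Bystander: a loose tin like the red one but yellow, 60 mm in diameter, 50 mm tall, near the robot-side left corner of the station pan. This point is on its axis half-way up. Leave it alone.
- bowl: Bystander: loose steel mixing bowl, 130 mm across, 50 mm high, on the bench beyond the station. Origin at the centre of its underside. Leave it alone.
- cake_tins: Bystander: two black cake tins nested in one another (one body), 120 mm across, 79 mm high, on the bench beyond the station. Origin at the centre of the underside. Leave it alone.

How it is judged:
By the outcome, as a careful person would: the job done as asked, in the order asked, and still so for the second after the job is handed in, with the robot touching nothing.
It also fails if it takes over 134 s, if anything falls off the work surface, if the arm or the gripper's body presses on something with over 40 N, if the wrist force passes 120 N, or if a joint passes its speed limit or range.

## Robot

A 7-joint arm with a two-finger parallel gripper is mounted at the origin on the work surface. World frame = base frame: x ahead of the robot, y to its left, z up, the work surface at z = 0. Lengths are in m, angles in rad, forces in N, time in s.
With the tool pointing down it reaches from about 0.4 to 0.85 m from the base axis. Payload 10.4 kg.
Tool frame: the origin (TCP) lies on the centre line of the jaws, within the pads' length; the fingertips stand 11 mm ahead of it and the grasp point (between the pads) lies 8 mm behind it; z points along the fingers, y is the line along which they close (so a half turn about z gives the same grasp; the last joint's range is limited). The gripper opens to 87 mm and grips with 3 to 60 N. Pads are 19 mm wide; open, the fingers measure 117 mm over their backs; the gripper's body (75 mm by 190 mm) begins 51 mm behind the grasp point.
Start: joints at [-1.262, 0.332, -0.065, 1.46, 0.022, 1.35, -0.088], TCP at [0.204, 0.591, 0.206] pointing down, gripper open.
Joint ranges: [-2.6, 2.6], [-0.5, 2.12], [-1.47, 1.34], [0.16, 2.42], [-1.27, 4.41], [0.06, 2.06], [-2.6, 2.6]. Speed limits (rad/s): [2.22, 2.22, 2.79, 2.79, 3.14, 3.14, 3.14].

## Interface

Orientations are given as a unit quaternion [x, y, z, w].
In Python, from bench import r gives the robot as it stands.
- The arm moves only by the shell command python3 -m pendant 'ROWS' [OPENING] [FORCE]. ROWS is JSON, a list of rows, each a list of 4 numbers: the shift along the tool's x, y, z in m, then the turn about the tool's z in rad. A call has 1 to 8 rows; each row shifts and turns the commanded pose from where the row before left it, along the tool's axes as they then stand; what a row does not reach is not made up. A row lasts 1/12 s, in which the tool goes at most 41.7 mm and 7.16 degrees, less where a joint would pass 70% of its speed; a pose out of reach is approached as far as the arm can. A call with a gripper value outside its range is refused whole. OPENING is the opening, from 0 (shut) to 1 (fully open), set as the call begins (- or left out, the last holds). The fingers move at their own pace and stop on an object; FORCE is the grip in N (left out, the last holds). Time passes only in rows, so rows that do not move let the fingers close. It gives the time, the measured TCP pose, the force, the opening and the grip force at its end, in the units of the state.
- r.read_state(): the state, without advancing time (a new reading comes with each control period).
- r.camera(name): name is "scene" or "top"; returns a dict with "img" (480x640x3 uint8, red, green, blue), "camera_matrix" (3x3 intrinsics, pixels), "dist_coeffs" ([k1, k2, p1, p2, k3] as OpenCV has them; the pictures are not rectified), "xyz" and "attitude" of the camera in the world. Camera axes: x right, y down, z forward; pixel columns grow to the right and rows downward; lengths in m; the calibration is good to about 2 mm. A picture is of the moment at which its call begins. There is no depth.
- r.close_job(): hands the job in; it is judged then, once.
Trained networks look in the newest picture that a camera, given by its name, has taken for a name from the list of things; names that differ only in an ending like _2 or _b are one class to them, and where a whole thing is asked for, a point or a joint stands for the part that bears it (a point fixed in the world has none). Each returns a list of dicts, best first, with "score" (0 to 1); they miss things now and then, are a little off and sometimes report something else, mostly with a low value. They report only what shows in the picture. A call takes as long as a camera call.
- r.outline_of(thing, camera): "mask" (480x640 bool, what is visible of it) and "bbox" ([centre column, centre row, width, height] in pixels, round what is visible of it).
The state is a dict: "time": time; "joint_positions": joint angles; "joint_vel": joint speeds; "joint_torque": joint torques, N m; "ee_pos": TCP position; "eef_rot": TCP orientation; "ft_force": force on the tool from outside, world axes, zero at the start; "torque": the same for the moment, N m; "width": finger opening in m; "grip_force": force on a finger pad.
Only numpy, scipy, OpenCV 4.12 (cv2) and the standard library are available. Lean on these libraries where they do the work, as an engineer would, in place of code of your own. Each camera call takes 0.05 s, during which the arm holds its last target. There are 200 camera calls.

## Working session

There is one attempt and no reset: what is moved stays moved. The work goes in short steps, Python scripts to look and compute and a shell command to move; the robot and the scene stay as the last step left them, time stands still between calls to the robot, and variables do not carry over. Pictures are saved under pics/ and viewed, at most 14 in all, crops included, and the job is handed in when it is done.

```bash
mkdir -p pics; ls; cat > h.py <<'E'
from bench import r
import numpy as np, cv2
from scipy.spatial.transform import Rotation as R
def cam(n):
    c=r.camera(n); c['R']=None
    return c
def Rm(c):
    a=np.array(c['attitude'],float)
    return a if a.shape==(3,3) else R.from_quat(a).as_matrix()
def ray(c,uv,z):
    p=cv2.undistortPoints(np.array([[uv]],float),np.array(c['camera_matrix'],float),np.array(c['dist_coeffs'],float))[0,0]
    d=Rm(c)@np.array([p[0],p[1],1]); o=np.array(c['xyz'],float)
    return o+d*(z-o[2])/d[2]
def proj(c,P):
    M=Rm(c); rv=cv2.Rodrigues(M.T)[0]; t=-M.T@np.array(c['xyz'],float)
    return cv2.projectPoints(np.array(P,float).reshape(-1,1,3),rv,t,np.array(c['camera_matrix'],float),np.array(c['dist_coeffs'],float))[0][:,0]
def save(c,n): cv2.imwrite('pics/'+n,c['img'][:,:,::-1])
E
python3 - <<'E'
from h import *
s=r.read_state();print({k:np.round(v,3).tolist() for k,v in s.items()})
for n in('top','scene'):
    c=cam(n);save(c,n+'0.png');print(n,c['xyz'],c['attitude'],c['camera_matrix'],c['dist_coeffs'])
    for t in['amber_bottle_mid','green_bottle_mid','white_bottle_mid','red_tin_mid','station','side_tray','scale_pan','yellow_tin_mid']:
        o=r.outline_of(t,n)
        print(t,[(round(x['score'],2),np.round(x['bbox']).tolist()) for x in o[:2]])
E
```

```text
pics
{'time': 0.0, 'joint_positions': [-1.262, 0.333, -0.065, 1.461, 0.022, 1.35, -0.089], 'joint_vel': [-0.0, -0.003, 0.001, 0.0, -0.0, -0.001, -0.002], 'joint_torque': [0.001, -62.326, 0.025, -38.988, -0.061, 0.04, 0.0], 'ee_pos': [0.203, 0.591, 0.206], 'eef_rot': [0.165, 0.986, -0.001, -0.0], 'ft_force': [-0.33, 0.719, 0.204], 'torque': [-0.012, -0.011, 0.033], 'grip_force': 0.0, 'width': 0.087}
top [ 0.43538104 -0.01282013  1.45986193] [-0.70402768  0.70716705 -0.04632148  0.04597941] [[612.64965768   0.         320.84439733]
 [  0.         612.64965768 234.43892285]
 [  0.           0.           1.        ]] [-0.19983448  0.          0.          0.          0.        ]
amber_bottle_mid [(0.79, [324.0, 295.0, 28.0, 33.0])]
green_bottle_mid [(0.44, [413.0, 181.0, 53.0, 56.0])]
white_bottle_mid [(0.71, [299.0, 261.0, 25.0, 30.0]), (0.59, [458.0, 286.0, 82.0, 95.0])]
red_tin_mid [(0.85, [328.0, 271.0, 26.0, 26.0])]
station [(0.92, [328.0, 285.0, 133.0, 112.0]), (0.53, [300.0, 260.0, 26.0, 28.0])]
side_tray [(0.8, [168.0, 294.0, 82.0, 118.0])]
scale_pan [(0.93, [458.0, 285.0, 76.0, 96.0]), (0.3, [168.0, 294.0, 81.0, 119.0])]
yellow_tin_mid [(0.67, [282.0, 305.0, 22.0, 34.0])]
scene [ 0.99950573 -0.42357634  0.77645714] [ 0.87036091  0.35400012 -0.1274001  -0.31768698] [[475.93061939   0.         312.06378284]
 [  0.         475.93061939 244.04114665]
 [  0.           0.           1.        ]] [0.03834385 0.         0.         0.         0.        ]
amber_bottle_mid [(0.95, [265.0, 204.0, 34.0, 84.0]), (0.26, [456.0, 235.0, 63.0, 53.0])]
green_bottle_mid [(0.94, [257.0, 244.0, 37.0, 93.0])]
white_bottle_mid []
red_tin_mid [(0.9, [289.0, 258.0, 30.0, 37.0]), (0.72, [253.0, 245.0, 39.0, 98.0])]
station [(0.77, [277.0, 263.0, 173.0, 122.0])]
side_tray [(0.56, [382.0, 163.0, 126.0, 72.0])]
scale_pan [(0.75, [145.0, 348.0, 141.0, 134.0])]
yellow_tin_mid [(0.86, [291.0, 206.0, 18.0, 34.0])]
```

View both.

View pics/top0.png

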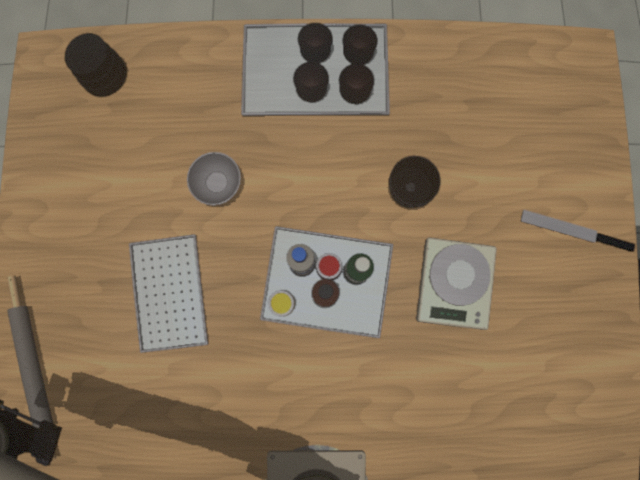

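View pics/scene0.png

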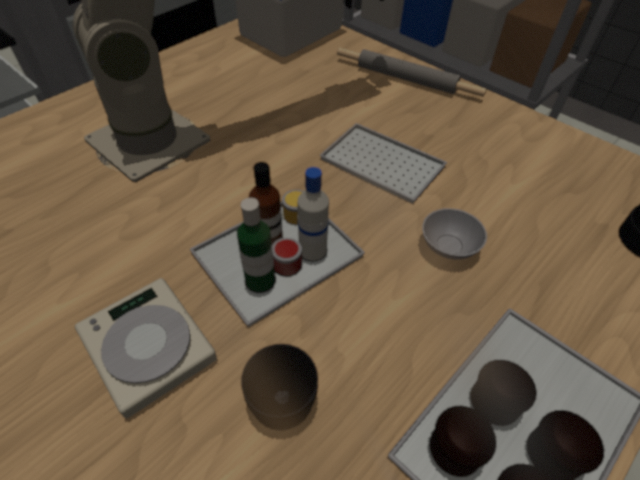

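```bash
cat > m.py <<'E'
from h import *
c=cam('top'); im=c['img']; hsv=cv2.cvtColor(im,cv2.COLOR_RGB2HSV)
def rect(t,z):
    m=r.outline_of(t,'top')[0]['mask'].astype(np.uint8)
    cs=max(cv2.findContours(m,0,2)[0],key=cv2.contourArea)
    P=np.array([ray(c,p,z)[:2] for p in cs[:,0].astype(float)],np.float32)
    q=cv2.minAreaRect(P*1000); print(t,q); return q
q=rect('station',.012); q2=rect('side_tray',.012)
def blob(name,box,mask,z):
    x0,x1,y0,y1=box; m=np.zeros(mask.shape,np.uint8); m[y0:y1,x0:x1]=mask[y0:y1,x0:x1]
    n,l,st,ce=cv2.connectedComponentsWithStats(m); i=1+np.argmax(st[1:,4])
    print(name,ce[i],st[i],ray(c,ce[i],z)); return ray(c,ce[i],z)
H,S,V=[hsv[...,i].astype(int) for i in range(3)]
blob('blue',(285,318,240,280),(S>130)&(H>100)&(H<130),.218)
blob('red',(312,345,250,285),(S>130)&((H<8)|(H>172))&(V>90),.053)
blob('whitecap',(345,378,250,285),(S<60)&(V>130),.218)
blob('pan',(425,495,238,310),(S<40)&(V<190)&(V>100),.056)
blob('paledisc',(440,485,250,300),(S<40)&(V>185),.056)
big=cv2.resize(im[225:345,255:400],None,fx=5,fy=5,interpolation=cv2.INTER_CUBIC)
cv2.imwrite('pics/crop.png',big[:,:,::-1])
E
python3 m.py
```

```text
station ((514.8101196289062, -26.906875610351562), (287.26409912109375, 225.01303100585938), 80.95206451416016)
side_tray ((486.107421875, 353.9866943359375), (266.65765380859375, 166.701416015625), 7.620649814605713)
blue [298.50806452 254.09677419] [293 248  12  13 124] [0.55834662 0.03188696 0.218     ]
red [328.7921147  265.28315412] [320 256  19  19 279] [ 0.54850679 -0.03189308  0.053     ]
whitecap [366.40759494 263.2556962 ] [345 250  33  35 395] [ 0.53896909 -0.10624696  0.218     ]
pan [457.9677636  275.31117081] [ 425  239   70   71 4467] [ 0.52289642 -0.33116812  0.056     ]Traceback (most recent call last):
  File "m.py", line 18, in <module>
    blob('paledisc',(440,485,250,300),(S<40)&(V>185),.056)
    ~~~~^^^^^^^^^^^^^^^^^^^^^^^^^^^^^^^^^^^^^^^^^^^^^^^^^^
  File "m.py", line 11, in blob
    n,l,st,ce=cv2.connectedComponentsWithStats(m); i=1+np.argmax(st[1:,4])
                                                       ~~~~~~~~~^^^^^^^^^^
    return _wrapfunc(a, 'argmax', axis=axis, out=out, **kwds)
    return bound(*args, **kwds)
ValueError: attempt to get argmax of an empty sequence
```

```bash
cat > m2.py <<'E'
from h import *
c=cam('top'); im=c['img']
a=cv2.resize(im[235:305,270:390],None,fx=6,fy=6,interpolation=cv2.INTER_CUBIC)
cv2.imwrite('pics/cropA.png',a[:,:,::-1])
g=cv2.cvtColor(im,cv2.COLOR_RGB2GRAY)
G=cv2.resize(g[235:310,420:500],None,fx=4,fy=4,interpolation=cv2.INTER_CUBIC)
for lo,hi,p in((50,72,'pale'),(110,150,'pan')):
    h=cv2.HoughCircles(G,cv2.HOUGH_GRADIENT,1,200,param1=80,param2=15,minRadius=lo,maxRadius=hi)
    if h is not None:
        for u,v,q in h[0][:1]: uv=((u+.5)/4-.5+420,(v+.5)/4-.5+235); print(p,uv,q/4,ray(c,uv,.056))
G=cv2.resize(im[235:305,270:390,:],None,fx=8,fy=8,interpolation=cv2.INTER_CUBIC)
hs=cv2.cvtColor(G,cv2.COLOR_RGB2HSV).astype(int)
for n,pt in(('white',(.5382,-.0961,.218)),('blue',(.5586,.0318,.218)),('black',(.4847,-.0222,.218)),('red',(.5489,-.032,.053)),('scale',(.523,-.331,.056))):
    print(n,proj(c,pt))
E
python3 m2.py
```

```text
pan (np.float32(459.25), np.float32(275.25)) 30.425 [ 0.52300603 -0.33420603  0.056     ]
white [[361.43559982 263.66120146]]
blue [[298.55071316 253.97279946]]
black [[325.25233251 290.18981418]]
red [[328.83754585 265.11264687]]
scale [[457.89550149 275.26731223]]
```

View pics/cropA.png

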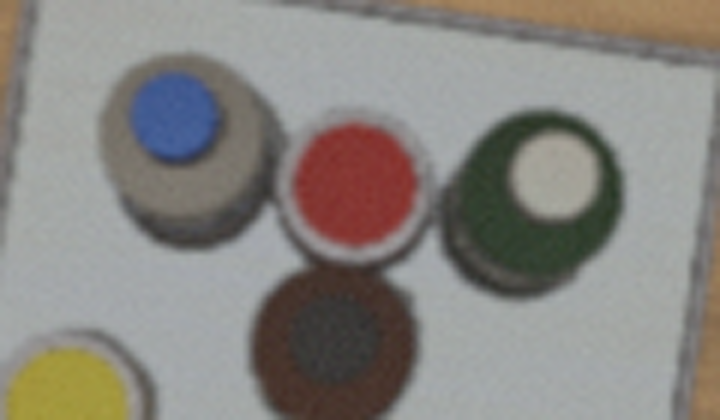

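```bash
python3 -m pendant '[[0,0,-0.03,-0.11],[0,0,-0.03,-0.11],[0,0,-0.03,-0.112],[-0.0148,-0.0323,0,0],[-0.0148,-0.0323,0,0],[-0.0148,-0.0323,0,0],[-0.0148,-0.0323,0,0],[-0.0148,-0.0323,0,0]]' 0.7 20
python3 -m pendant '[[-0.0148,-0.0323,0,0],[-0.0148,-0.0323,0,0],[-0.0148,-0.0323,0,0],[-0.0148,-0.0323,0,0],[-0.0148,-0.0323,0,0],[-0.0148,-0.0323,0,0],[-0.0148,-0.0323,0,0],[-0.0148,-0.0323,0,0]]'
python3 - <<'E'
from h import *
s=r.read_state();print({k:np.round(s[k],4).tolist() for k in('time','ee_pos','eef_rot','joint_positions')})
c=cam('top'); im=c['img'].astype(int); g=im.sum(2)
# pale disc: brightness map inside pan
ys,xs=np.mgrid[0:480,0:640]
inp=(xs-459.5)**2+(ys-275)**2<27**2
t,_=cv2.threshold((g[inp]/3).astype(np.uint8),0,255,cv2.THRESH_OTSU)
m=inp&(g/3>t); n,l,st,ce=cv2.connectedComponentsWithStats(m.astype(np.uint8)); i=1+np.argmax(st[1:,4]); print(t,ce[i],st[i],ray(c,ce[i],.056))
E
```

```text
time: 1.77
ee_pos: [0.2781, 0.4278, 0.2964]
eef_rot: [-0.0, 1.0, 0.0, 0.0]
ft_force: [0.1, 0.3, 0.6]
width: 0.0613
grip_force: 0.0
time: 2.43
ee_pos: [0.3965, 0.1693, 0.2966]
eef_rot: [-0.0, 1.0, 0.0, 0.0]
ft_force: [0.8, 0.0, 0.2]
width: 0.0611
grip_force: 0.0
{'time': 2.4333, 'ee_pos': [0.3965, 0.1693, 0.2966], 'eef_rot': [-0.0001, 1.0, 0.0004, 0.0003], 'joint_positions': [-0.804, -0.1571, 0.261, 1.7955, 0.0401, 1.4971, 1.0219]}
154.0 [460.15629984 274.05582137] [447 260  28  29 627] [ 0.52575532 -0.33642956  0.056     ]
```

```bash
python3 -m pendant '[[-0.0145,-0.0319,0,0],[-0.0145,-0.0319,0,0],[-0.0145,-0.0319,0,0],[-0.0145,-0.0319,0,0],[-0.0145,-0.0319,0,0],[-0.0145,-0.0319,0,0],[0,0,0,0],[0,0,0.03,0]]'
python3 -m pendant '[[0,0,0.025,0],[0,0,0.025,0],[0,0,0.0255,0],[0,0,0,0],[0,0,0,0]]' -
python3 - <<'E'
from h import *
s=r.read_state();print({k:np.round(s[k],4).tolist() for k in('time','ee_pos')})
c=cam('scene');cv2.imwrite('pics/s1.png',cv2.resize(c['img'][120:320,180:400],None,fx=3,fy=3)[:,:,::-1])
E
```

```text
time: 3.15
ee_pos: [0.486, -0.0223, 0.2704]
eef_rot: [0.002, 1.0, 0.001, 0.004]
ft_force: [0.8, 0.8, -1.0]
width: 0.061
grip_force: 0.0
time: 3.57
ee_pos: [0.4826, -0.0202, 0.1907]
eef_rot: [-0.0, 1.0, -0.0, -0.001]
ft_force: [0.1, -0.1, 1.3]
width: 0.0612
grip_force: 0.0
{'time': 3.5667, 'ee_pos': [0.4826, -0.0202, 0.1907]}
```

View pics/s1.png

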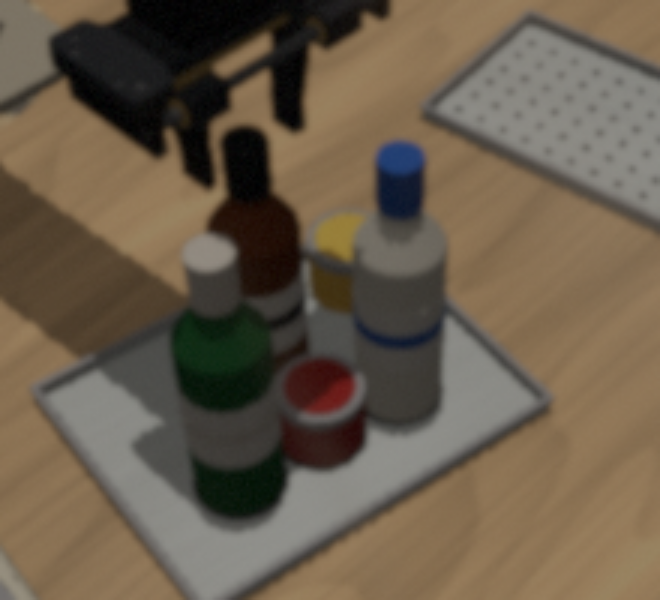

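```bash
python3 - <<'E'
from h import *
c=cam('scene')
def cr(P): return np.round((proj(c,P)-[180,120])*3).tolist()
print('tips',cr([[.4826,-.0202+d,.180] for d in(-.031,-.045,.031,.045)]))
print('cap bottom/top centre',cr([[.4837,-.022,.181],[.4837,-.022,.219]]))
print('blue top, white top, red top',cr([[.5586,.0318,.219],[.5382,-.0968,.219],[.5489,-.032,.053]]))
print('station corners',cr([[.5148+np.cos(-.158)*a-np.sin(-.158)*b,-.0269+np.sin(-.158)*a+np.cos(-.158)*b,.015] for a in(-.11,.11) for b in(-.14,.14)]))
for n in('top',):
    c=cam(n); print(proj(c,[[.4837,-.022,.219]]))
E
```

```text
tips [[209.0, 211.0], [191.0, 223.0], [284.0, 162.0], [301.0, 151.0]]
cap bottom/top centre [[246.0, 187.0], [241.0, 139.0]]
blue top, white top, red top [[396.0, 155.0], [205.0, 249.0], [316.0, 387.0]]
station corners [[31.0, 386.0], [361.0, 218.0], [200.0, 609.0], [549.0, 397.0]]
[[325.15959209 290.66520886]]
```

```bash
python3 - <<'E'
from h import *
c=cam('scene');cv2.imwrite('pics/s2.png',cv2.resize(cv2.convertScaleAbs(c['img'][120:210,190:310],alpha=2.2),None,fx=6,fy=6,interpolation=cv2.INTER_CUBIC)[:,:,::-1])
s=r.read_state();print({k:np.round(s[k],4).tolist() for k in('time','ee_pos','width')})
E
```

```text
{'time': 3.7667, 'ee_pos': [0.4841, -0.0202, 0.1925], 'width': 0.0611}
```

View pics/s2.png

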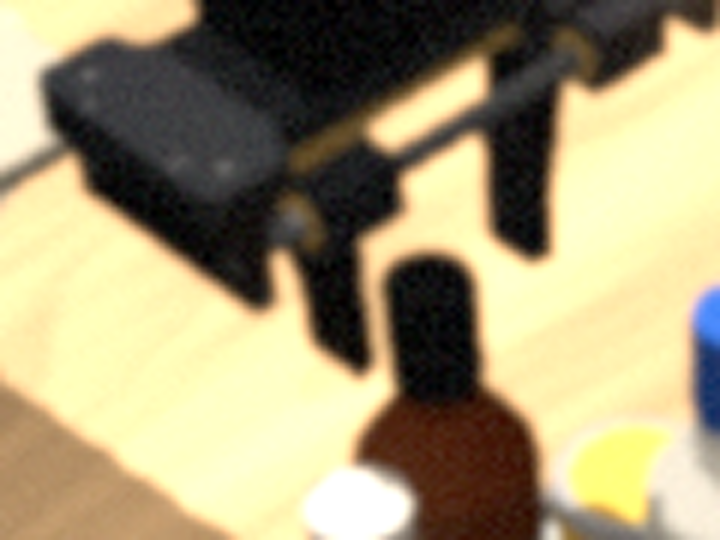

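```bash
python3 - <<'E'
from h import *
c=cam('top');im=cv2.resize(cv2.convertScaleAbs(c['img'][230:350,250:400],alpha=2),None,fx=5,fy=5,interpolation=cv2.INTER_CUBIC)[:,:,::-1].copy()
for P in([.484,-.021,.26],[.484,-.021+.095,.26],[.484,-.021-.095,.26],[.4837,-.022,.219]):
    u=(proj(c,P)[0]-[250,230])*5+2; cv2.drawMarker(im,tuple(int(v) for v in u),(0,0,255),0,10); print(P,u)
cv2.imwrite('pics/t2.png',im)
E
```

```text
[0.484, -0.021, 0.26] [375.99169669 300.48443638]
[0.484, 0.074, 0.26] [133.29564389 301.27311436]
[0.484, -0.116, 0.26] [618.51448323 298.99844715]
[0.4837, -0.022, 0.219] [377.79796044 305.3260443 ]
```

View pics/t2.png

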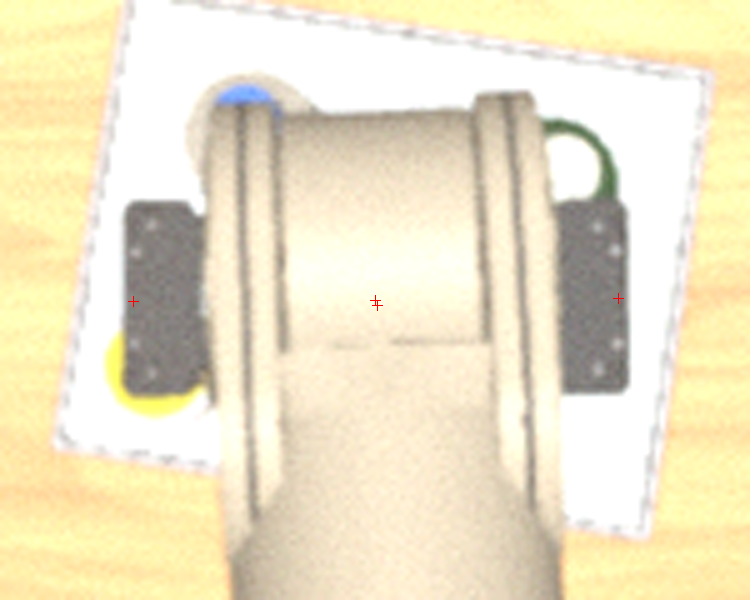

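```bash
python3 - <<'E'
from h import *
c=cam('scene')
def cr(P): return np.round((proj(c,P)-[190,120])*6).tolist()
for z in(.25,.275,.30): print(z,cr([[.484+.0375,-.021-.095,z],[.484-.0375,-.021-.095,z],[.484,-.021-.044,z],[.484,-.021+.044,z]]))
for z in(.18,.2,.205): print(z,cr([[.484+a,-.021+d,z] for a in(-.0095,.0095) for d in(-.0305,.0305)]))
print(r.read_state()['joint_positions'].tolist() if 0 else '')
E
```

```text
0.25 [[243.0, 421.0], [68.0, 290.0], [298.0, 266.0], [528.0, 125.0]]
0.275 [[230.0, 351.0], [52.0, 219.0], [288.0, 195.0], [524.0, 54.0]]
0.3 [[217.0, 276.0], [35.0, 144.0], [277.0, 120.0], [519.0, -20.0]]
0.18 [[339.0, 409.0], [488.0, 313.0], [381.0, 440.0], [529.0, 342.0]]
0.2 [[332.0, 360.0], [483.0, 263.0], [374.0, 391.0], [526.0, 292.0]]
0.205 [[330.0, 347.0], [482.0, 251.0], [373.0, 378.0], [525.0, 280.0]]
```

```bash
python3 -m pendant '[[0,0,0.006,0],[0,0,0.006,0],[0,0,0,0],[0,0,0,0]]'
python3 -m pendant '[[0,0,0,0],[0,0,0,0],[0,0,0,0],[0,0,0,0],[0,0,0,0],[0,0,0,0],[0,0,0,0]]' 0 30
python3 - <<'E'
from h import *
c=cam('scene');cv2.imwrite('pics/s3.png',cv2.resize(cv2.convertScaleAbs(c['img'][120:210,190:310],alpha=3.5),None,fx=6,fy=6,interpolation=cv2.INTER_CUBIC)[:,:,::-1])
E
```

```text
time: 4.2
ee_pos: [0.4827, -0.0204, 0.1783]
eef_rot: [-0.0, 1.0, -0.0, -0.0]
ft_force: [-0.1, -0.4, 0.5]
width: 0.0606
grip_force: 0.0
time: 4.78
ee_pos: [0.4832, -0.0205, 0.1789]
eef_rot: [-0.0, 1.0, -0.0, 0.0]
ft_force: [0.1, -0.9, 1.0]
width: 0.0291
grip_force: 30.0
```

View pics/s3.png

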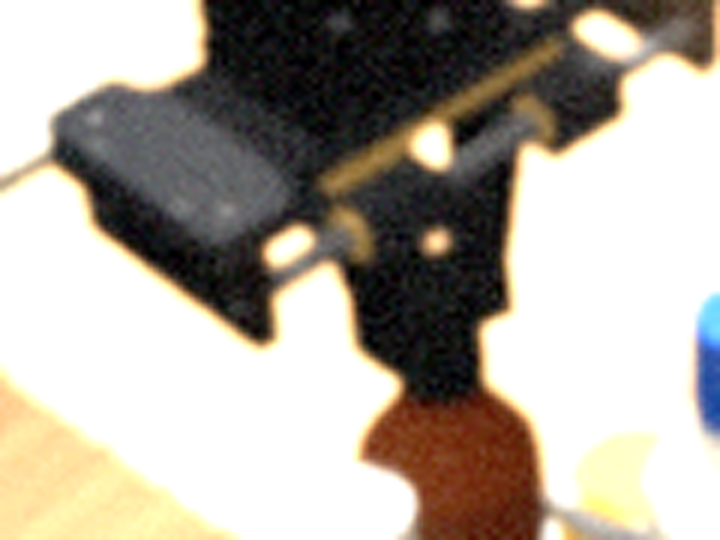

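```bash
python3 -m pendant '[[0,0,-0.01,0],[0,0,-0.02,0],[0,0,-0.03,0],[0,0,-0.02,0],[0,0,-0.01,0],[0,0,0,0],[0.002,0.01,0,0],[0.005,0.0225,0,0]]' - 40
python3 -m pendant '[[0.0075,0.035,0,0],[0.0075,0.035,0,0],[0.0075,0.035,0,0],[0.0075,0.035,0,0],[0.0075,0.035,0,0],[0.0075,0.035,0,0],[0.0075,0.035,0,0],[0.0075,0.035,0,0]]'
python3 -m pendant '[[0.005,0.0265,0,0],[0.003,0.015,0,0],[0.001,0.008,0,0],[0,0,0,0],[0,0,0.02,0],[0,0,0.02,0],[0,0,0.02,0],[0,0,0.01,0]]'
python3 -m pendant '[[0,0,0.005,0],[0,0,0,0],[0,0,0,0]]'
python3 - <<'E'
from h import *
c=cam('scene');cv2.imwrite('pics/s4.png',cv2.resize(c['img'][30:270,180:480],None,fx=2.6,fy=2.4)[:,:,::-1])
E
```

```text
time: 5.5
ee_pos: [0.4755, 0.0103, 0.2674]
eef_rot: [0.002, 1.0, -0.001, -0.001]
ft_force: [-0.0, -0.3, -4.9]
width: 0.029
grip_force: 40.0
time: 6.17
ee_pos: [0.414, 0.294, 0.2668]
eef_rot: [-0.0, 1.0, -0.001, -0.001]
ft_force: [0.7, 0.4, -4.0]
width: 0.0289
grip_force: 40.0
time: 6.83
ee_pos: [0.407, 0.3389, 0.1962]
eef_rot: [0.001, 1.0, -0.001, -0.001]
ft_force: [0.3, -0.6, -4.7]
width: 0.0294
grip_force: 40.0
time: 7.08
ee_pos: [0.4076, 0.3414, 0.1947]
eef_rot: [0.0, 1.0, 0.0, 0.0]
ft_force: [0.1, 0.5, -3.1]
width: 0.0294
grip_force: 40.0
```

View pics/s4.png

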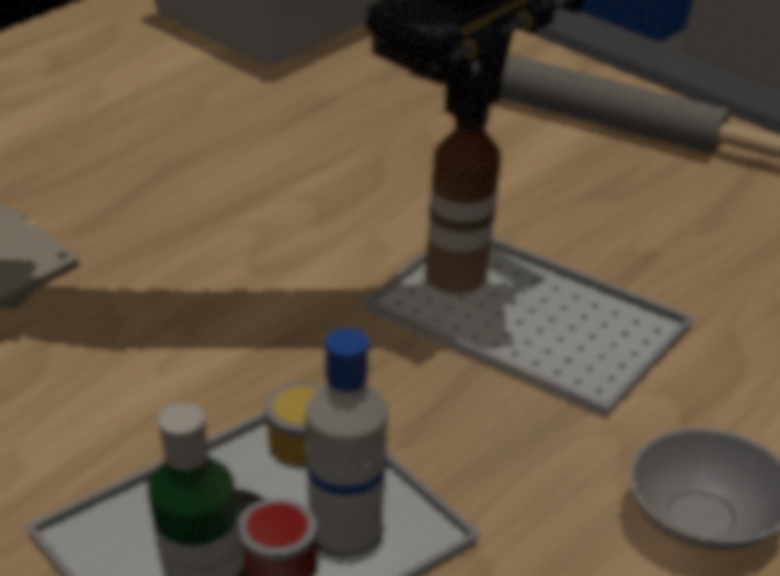

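```bash
python3 -m pendant '[[0,0,0.006,0],[0,0,0.005,0],[0,0,0.002,0],[0,0,0,0],[0,0,0,0]]'
python3 -m pendant '[[0,0,0.001,0],[0,0,0.001,0],[0,0,0,0],[0,0,0,0]]'
python3 -m pendant '[[0,0,0.001,0],[0,0,0.001,0],[0,0,0,0],[0,0,0,0]]'
```

```text
time: 7.55
ee_pos: [0.407, 0.3416, 0.1807]
eef_rot: [-0.0, 1.0, -0.0, -0.0]
ft_force: [0.5, 0.9, -3.4]
width: 0.0293
grip_force: 40.0
time: 7.88
ee_pos: [0.4071, 0.3417, 0.1789]
eef_rot: [-0.0, 1.0, 0.0, 0.0]
ft_force: [-0.1, 0.9, -3.5]
width: 0.0292
grip_force: 40.0
time: 8.22
ee_pos: [0.408, 0.3422, 0.1789]
eef_rot: [0.0, 1.0, 0.001, 0.001]
ft_force: [-1.3, -1.9, 10.3]
width: 0.0291
grip_force: 40.0
```

```bash
python3 -m pendant '[[0,0,0,0],[0,0,0,0],[0,0,0,0],[0,0,-0.02,0],[0,0,-0.03,0],[0,0,-0.03,0],[0,0,-0.017,0],[-0.0075,-0.0155,0,0]]' 0.7
python3 -m pendant '[[-0.0159,-0.0327,0,0],[-0.0159,-0.0327,0,0],[-0.0159,-0.0327,0,0],[-0.0159,-0.0327,0,0],[-0.0159,-0.0327,0,0],[-0.0159,-0.0327,0,0],[-0.0159,-0.0327,0,0],[-0.0159,-0.0327,0,0]]'
python3 -m pendant '[[-0.0159,-0.0327,0,0],[0,0,0,0],[0,0,0,0],[0,0,0,0],[0,0,0,0]]'
python3 - <<'E'
from h import *
for i in range(2):
    c=cam('top'); print(np.round(r.read_state()['ee_pos'],4))
E
```

```text
time: 8.88
ee_pos: [0.414, 0.33, 0.2778]
eef_rot: [-0.002, 1.0, 0.003, 0.002]
ft_force: [0.2, 0.4, 0.0]
width: 0.0605
grip_force: 0.0
time: 9.55
ee_pos: [0.5423, 0.063, 0.274]
eef_rot: [-0.0, 1.0, 0.0, 0.0]
ft_force: [0.7, 0.3, 0.5]
width: 0.0607
grip_force: 0.0
time: 9.97
ee_pos: [0.5574, 0.0334, 0.2737]
eef_rot: [-0.001, 1.0, 0.0, -0.0]
ft_force: [-0.2, 0.6, 1.1]
width: 0.0606
grip_force: 0.0
[0.5574 0.0334 0.2738]
[0.5574 0.0333 0.2738]
```

```bash
python3 -m pendant '[[-0.001,-0.0015,0.03,0],[0,0,0.03,0],[0,0,0.025,0],[0,0,0.01,0],[0,0,0,0],[0,0,0,0]]'
python3 -m pendant '[[0,0,0,0],[0,0,0,0],[0,0,0,0],[0,0,0,0],[0,0,0,0],[0,0,0,0]]' 0 40
python3 -m pendant '[[0,0,-0.01,0],[0,0,-0.02,0],[0,0,-0.03,0],[0,0,-0.02,0],[0,0,-0.01,0],[0,0.01,0,0],[0,0.025,0,0],[-0.001,0.035,0,0]]'
python3 -m pendant '[[-0.001,0.035,0,0],[-0.001,0.035,0,0],[-0.001,0.035,0,0],[-0.001,0.035,0,0],[-0.001,0.035,0,0],[-0.001,0.035,0,0],[0,0.03,0,0],[0,0.015,0,0]]'
python3 -m pendant '[[0,0.008,0,0],[0,0,0,0],[0,0,0.02,0],[0,0,0.03,0],[0,0,0.02,0],[0,0,0.01,0],[0,0,0.006,0],[0,0,0,0]]'
```

```text
time: 10.57
ee_pos: [0.5589, 0.0309, 0.1797]
eef_rot: [-0.0, 1.0, 0.0, 0.0]
ft_force: [-0.3, -0.1, 0.3]
width: 0.0607
grip_force: 0.0
time: 11.07
ee_pos: [0.5588, 0.0305, 0.1791]
eef_rot: [-0.0, 1.0, 0.0, 0.0]
ft_force: [-0.1, 1.5, 2.4]
width: 0.0288
grip_force: 40.2
time: 11.73
ee_pos: [0.5593, 0.0986, 0.2678]
eef_rot: [0.002, 1.0, -0.001, -0.001]
ft_force: [0.7, 0.5, -2.9]
width: 0.0291
grip_force: 40.0
time: 12.4
ee_pos: [0.5628, 0.3612, 0.2657]
eef_rot: [-0.003, 1.0, 0.0, -0.002]
ft_force: [0.3, 0.3, -3.5]
width: 0.0294
grip_force: 40.0
time: 13.07
ee_pos: [0.5656, 0.3623, 0.1821]
eef_rot: [0.0, 1.0, -0.001, -0.0]
ft_force: [0.3, 0.7, -3.6]
width: 0.0288
grip_force: 40.0
```

```bash
python3 -m pendant '[[0,0,0.001,0],[0,0,0.001,0],[0,0,0.001,0],[0,0,0.001,0],[0,0,0.001,0],[0,0,0,0],[0,0,0,0]]'
python3 -m pendant '[[0,0,0,0],[0,0,0,0],[0,0,0,0],[0,0,-0.02,0],[0,0,-0.03,0],[0,0,-0.03,0],[0,0,-0.017,0],[0.001,-0.02,0,0]]' 0.7
python3 -m pendant '[[0.002,-0.036,0,0],[0.002,-0.036,0,0],[0.002,-0.036,0,0],[0.002,-0.036,0,0],[0.002,-0.036,0,0],[0.002,-0.036,0,0],[0.002,-0.036,0,0],[0.002,-0.036,0,0]]'
python3 -m pendant '[[0.002,-0.036,0,0],[0.002,-0.036,0,0],[0.003,-0.036,0,0],[0.003,-0.036,0,0],[0.001,-0.008,0,0],[0,0,0,0],[0,0,0,0],[0,0,0,0]]'
python3 - <<'E'
from h import *
c=cam('top'); c=cam('top'); print(np.round(r.read_state()['ee_pos'],4))
E
```

```text
time: 13.65
ee_pos: [0.5661, 0.3639, 0.1791]
eef_rot: [-0.0, 1.0, 0.001, 0.001]
ft_force: [-0.0, 0.2, 4.9]
width: 0.0294
grip_force: 40.0
time: 14.32
ee_pos: [0.5646, 0.3478, 0.2785]
eef_rot: [-0.003, 1.0, 0.002, 0.002]
ft_force: [1.0, 1.0, -0.2]
width: 0.06
grip_force: 0.0
time: 14.98
ee_pos: [0.5481, 0.0536, 0.2747]
eef_rot: [-0.0, 1.0, 0.0, -0.0]
ft_force: [0.9, -0.1, -0.1]
width: 0.0611
grip_force: 0.0
time: 15.65
ee_pos: [0.5379, -0.0949, 0.2745]
eef_rot: [-0.001, 1.0, 0.0, -0.0]
ft_force: [-0.4, 0.9, 0.1]
width: 0.0606
grip_force: 0.0
[ 0.538  -0.0949  0.2746]
```

```bash
python3 -m pendant '[[0,-0.002,0.03,0],[0,0,0.03,0],[0,0,0.025,0],[0,0,0.0105,0],[0,0,0,0],[0,0,0,0]]'
python3 -m pendant '[[0,0,0,0],[0,0,0,0],[0,0,0,0],[0,0,0,0],[0,0,0,0],[0,0,0,0]]' 0 40
python3 -m pendant '[[0,0,-0.01,0],[0,0,-0.02,0],[0,0,-0.03,0],[0,0,-0.02,0],[0,0,-0.01,0],[0.002,0.01,0,0],[0.004,0.025,0,0],[0.006,0.035,0,0]]'
python3 -m pendant '[[0.006,0.035,0,0],[0.006,0.035,0,0],[0.006,0.035,0,0],[0.006,0.035,0,0],[0.006,0.035,0,0],[0.004,0.035,0,0],[0.003,0.035,0,0],[0.002,0.035,0,0]]'
python3 -m pendant '[[0.001,0.035,0,0],[0,0.031,0,0],[0,0.02,0,0],[0,0.01,0,0],[0,0.005,0,0],[0,0,0,0],[0,0,0,0]]'
python3 - <<'E'
from h import *
c=cam('top'); c=cam('top'); print(np.round(r.read_state()['ee_pos'],4))
E
```

```text
time: 16.25
ee_pos: [0.5381, -0.0981, 0.18]
eef_rot: [-0.0, 1.0, -0.0, 0.0]
ft_force: [0.6, 1.0, 0.6]
width: 0.0612
grip_force: 0.0
time: 16.75
ee_pos: [0.5378, -0.0985, 0.1796]
eef_rot: [-0.0, 1.0, 0.0, 0.0]
ft_force: [0.9, 0.9, 2.3]
width: 0.0295
grip_force: 40.2
time: 17.42
ee_pos: [0.5248, -0.03, 0.268]
eef_rot: [0.002, 1.0, -0.001, -0.001]
ft_force: [1.2, 0.9, -2.7]
width: 0.0291
grip_force: 40.0
time: 18.08
ee_pos: [0.4847, 0.2535, 0.2677]
eef_rot: [-0.0, 1.0, -0.0, -0.001]
ft_force: [1.6, -0.6, -4.0]
width: 0.0287
grip_force: 40.0
time: 18.67
ee_pos: [0.4859, 0.3509, 0.2689]
eef_rot: [0.001, 1.0, -0.001, -0.0]
ft_force: [-0.4, 0.5, -3.3]
width: 0.0293
grip_force: 40.0
[0.4862 0.3507 0.2695]
```

```bash
python3 -m pendant '[[0,0,0.02,0],[0,0,0.03,0],[0,0,0.02,0],[0,0,0.01,0],[0,0,0.006,0],[0,0,0,0],[0,0,0,0],[0,0,0.002,0]]'
python3 -m pendant '[[0,0,0.001,0],[0,0,0.001,0],[0,0,0.001,0],[0,0,0.0005,0],[0,0,0,0],[0,0,0,0]]'
python3 -m pendant '[[0,0,0,0],[0,0,0,0],[0,0,0,0],[0,0,-0.02,0],[0,0,-0.03,0],[0,0,-0.03,0],[0,0,-0.017,0],[0,-0.02,0,0]]' 0.7
python3 -m pendant '[[-0.005,-0.035,0,0],[-0.006,-0.036,0,0],[-0.006,-0.036,0,0],[-0.006,-0.036,0,0],[-0.006,-0.036,0,0],[0,0,0,0],[0,0,0,0]]' 1
python3 - <<'E'
from h import *
c=cam('top'); c=cam('top'); s=r.read_state();print(np.round(s['ee_pos'],4),s['width'],s['time']); save(c,'t5.png')
im=c['img'];hsv=cv2.cvtColor(im,cv2.COLOR_RGB2HSV).astype(int);H,S,V=[hsv[...,i] for i in range(3)]
m=((S>130)&((H<8)|(H>172))&(V>90)); b=np.zeros_like(m);b[240:290,305:350]=m[240:290,305:350]
ys,xs=np.nonzero(b);print(len(xs),xs.mean(),ys.mean(),ray(c,(xs.mean(),ys.mean()),.053))
E
```

```text
time: 19.43
ee_pos: [0.4866, 0.3529, 0.1833]
eef_rot: [0.0, 1.0, 0.001, 0.001]
ft_force: [-0.5, -0.4, -3.1]
width: 0.0291
grip_force: 40.0
time: 19.93
ee_pos: [0.4863, 0.3531, 0.1795]
eef_rot: [-0.0, 1.0, 0.001, 0.001]
ft_force: [-1.0, -0.2, 6.4]
width: 0.0293
grip_force: 40.0
time: 20.6
ee_pos: [0.4856, 0.3366, 0.2787]
eef_rot: [-0.002, 1.0, 0.003, 0.002]
ft_force: [0.2, 0.7, 0.1]
width: 0.0607
grip_force: 0.0
time: 21.18
ee_pos: [0.5152, 0.1511, 0.2752]
eef_rot: [0.002, 1.0, 0.0, 0.0]
ft_force: [-0.7, 1.1, 0.1]
width: 0.0863
grip_force: 0.0
[0.5144 0.1544 0.2748] 0.08661473348962445 21.2833
282 328.79787234042556 265.2695035460993 [ 0.54853825 -0.03190652  0.053     ]
```

View pics/t5.png

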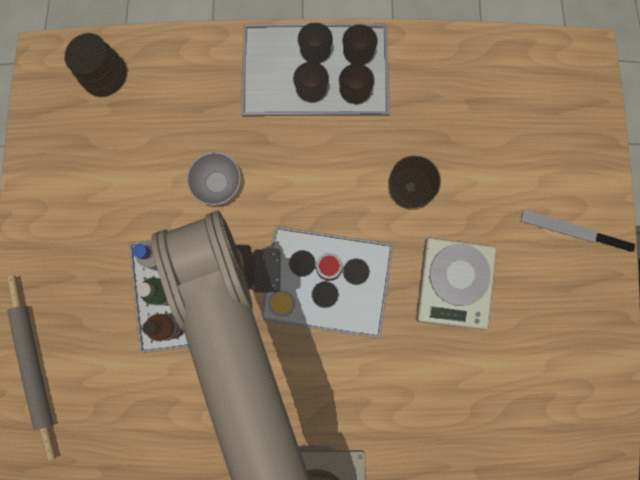

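```bash
python3 - <<'E'
from h import *
c=cam('top'); im=c['img'].astype(int); g=im.sum(2)/3
for n,u,v in(('left',302,263),('right',356,271),('front',325,295)):
    b=np.zeros(g.shape,np.uint8); b[v-18:v+18,u-18:u+18]=(g<75)[v-18:v+18,u-18:u+18]
    k,l,st,ce=cv2.connectedComponentsWithStats(b); i=1+np.argmax(st[1:,4]); print(n,ce[i],st[i],ray(c,ce[i],.004)[:2])
E
python3 -m pendant '[[-0.004,-0.022,0,0],[-0.006,-0.036,0,0],[-0.006,-0.036,0,0],[-0.006,-0.036,0,0],[-0.0073,-0.036,0,0],[-0.005,-0.0204,0,0],[0,0,0,0],[0,0,0,0]]'
python3 -m pendant '[[0,0,0.035,0],[0,0,0.035,0],[0,0,0.035,0],[0,0,0.035,0],[0,0,0.03,0],[0,0,0.035,0],[0,0,0,0],[0,0,0,0]]'
python3 - <<'E'
from h import *
c=cam('scene'); c=cam('scene'); s=r.read_state();p=np.array(s['ee_pos']);print(np.round(p,4))
im=cv2.resize(cv2.convertScaleAbs(c['img'][180:300,210:370],alpha=1.5),None,fx=5,fy=5,interpolation=cv2.INTER_CUBIC)[:,:,::-1].copy()
for sg in(-1,1):
  for z,col in((-.011,(0,0,255)),(.009,(0,255,0))):
    u=(proj(c,p+[0.0095,sg*.0435,z])[0]-[210,180])*5+2; cv2.drawMarker(im,tuple(int(v) for v in u),col,0,12)
cv2.imwrite('pics/s6.png',im)
E
```

```text
left [301.6284585  263.16403162] [289 251  26  25 506] [0.5577886 0.0321559]
right [355.78395062 271.16666667] [344 259  25  25 486] [ 0.5380622  -0.09676142]
front [324.75 293.9 ] [313 279  25  28 500] [ 0.48440666 -0.02258019]
time: 22.0
ee_pos: [0.5492, -0.0327, 0.2746]
eef_rot: [0.0, 1.0, -0.0, -0.0]
ft_force: [-0.6, 1.3, 0.3]
width: 0.0868
grip_force: 0.0
time: 22.67
ee_pos: [0.548, -0.031, 0.069]
eef_rot: [-0.001, 1.0, -0.0, -0.002]
ft_force: [1.1, 0.4, 0.6]
width: 0.0872
grip_force: 0.0
[ 0.5503 -0.0319  0.0718]
```

View pics/s6.png

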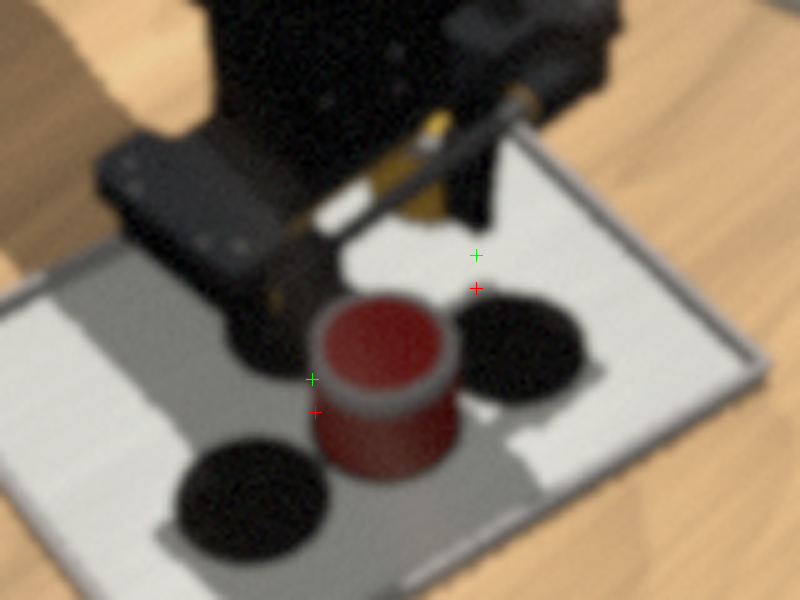

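```bash
python3 -m pendant '[[0.001,0,0.02,0],[0,0,0.015,0],[0,0,0.01,0],[0,0,0.004,0],[0,0,0,0],[0,0,0,0],[0,0,0,0]]'
python3 -m pendant '[[0,0,0,0],[0,0,0,0],[0,0,0,0],[0,0,0,0],[0,0,0,0],[0,0,0,0]]' 0 25
python3 - <<'E'
from h import *
c=cam('scene'); c=cam('scene'); s=r.read_state();p=np.array(s['ee_pos']);print(np.round(p,4),s['width'])
im=cv2.resize(cv2.convertScaleAbs(c['img'][180:300,210:370],alpha=2),None,fx=4,fy=4,interpolation=cv2.INTER_CUBIC)[:,:,::-1].copy()
cv2.imwrite('pics/s7.png',im)
E
```

```text
time: 23.35
ee_pos: [0.5489, -0.0329, 0.022]
eef_rot: [-0.0, 1.0, 0.0, 0.001]
ft_force: [-0.7, -0.0, 0.1]
width: 0.0873
grip_force: 0.0
time: 23.85
ee_pos: [0.5481, -0.0328, 0.0209]
eef_rot: [-0.0, 1.0, 0.0, 0.0]
ft_force: [0.5, 0.9, 0.8]
width: 0.0594
grip_force: 25.0
[ 0.548  -0.0328  0.0209] 0.05964016682599359
```

View pics/s7.png

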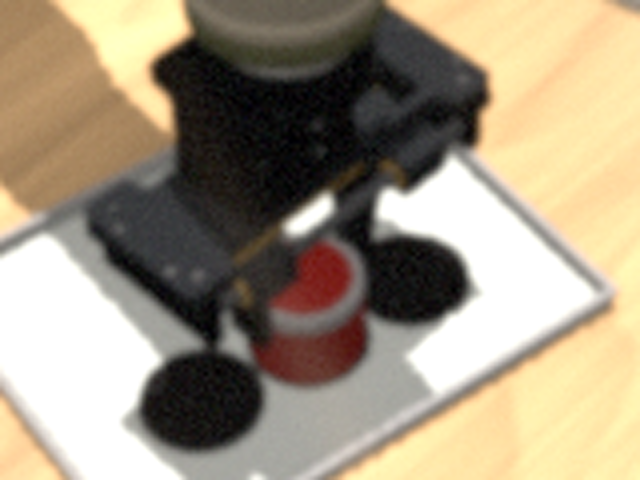

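```bash
python3 -m pendant '[[0,0,-0.01,0],[0,0,-0.02,0],[0,0,-0.03,0],[0,0,-0.03,0],[0,0,-0.02,0],[0,0,-0.01,0],[0.001,-0.01,0,0],[0.002,-0.025,0,0]]' - 35
python3 -m pendant '[[0.003,-0.035,0,0],[0.003,-0.035,0,0],[0.003,-0.035,0,0],[0.003,-0.035,0,0],[0.003,-0.035,0,0],[0.003,-0.035,0,0],[0.002,-0.031,0,0],[0.001,-0.016,0,0]]'
python3 -m pendant '[[0,-0.007,0,0],[0,0,0,0],[0,0,0,0],[0,0,0,0]]'
python3 - <<'E'
from h import *
c=cam('top'); c=cam('top'); s=r.read_state();print(np.round(s['ee_pos'],4))
c=cam('scene');im=cv2.resize(c['img'][200:440,20:300],None,fx=2.5,fy=2.5)[:,:,::-1].copy();cv2.imwrite('pics/s8.png',im)
im=c['img'].astype(int);g=im.sum(2)/3
print([proj(c,[.525,-.3355,.056]),proj(c,[.525,-.3355,.11+.002])])
E
```

```text
time: 24.62
ee_pos: [0.5452, -0.0652, 0.1402]
eef_rot: [-0.003, 1.0, 0.001, -0.0]
ft_force: [0.8, -0.8, -2.9]
width: 0.0594
grip_force: 35.0
time: 25.28
ee_pos: [0.5208, -0.3301, 0.1391]
eef_rot: [0.002, 1.0, -0.001, -0.002]
ft_force: [-0.4, 0.7, -2.0]
width: 0.0592
grip_force: 35.0
time: 25.62
ee_pos: [0.5244, -0.3302, 0.1401]
eef_rot: [-0.001, 1.0, 0.001, -0.0]
ft_force: [0.1, 0.6, -1.2]
width: 0.0591
grip_force: 35.0
[ 0.5247 -0.3303  0.1406]
[array([[144.73916772, 340.00770769]]), array([[135.42281178, 322.76171307]])]
```

View pics/s8.png

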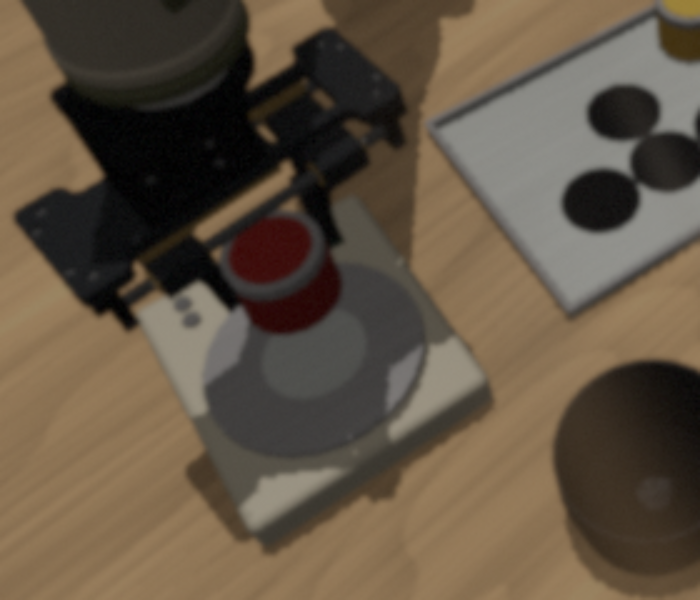

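```bash
python3 -m pendant '[[-0.0015,-0.0057,0.005,0],[0,0,0.015,0],[0,0,0.02,0],[0,0,0.015,0],[0,0,0.006,0],[0,0,0.002,0],[0,0,0,0],[0,0,0,0]]'
python3 -m pendant '[[0,0,0.001,0],[0,0,0.001,0],[0,0,0.001,0],[0,0,0,0],[0,0,0,0]]'
python3 -m pendant '[[0,0,0.001,0],[0,0,0.001,0],[0,0,0,0],[0,0,0,0]]'
```

```text
time: 26.43
ee_pos: [0.5261, -0.3381, 0.0787]
eef_rot: [-0.0, 1.0, -0.0, 0.001]
ft_force: [0.6, -0.6, -1.8]
width: 0.0594
grip_force: 35.0
time: 26.85
ee_pos: [0.5256, -0.3377, 0.0749]
eef_rot: [-0.0, 1.0, 0.0, 0.0]
ft_force: [-0.2, 0.5, -2.6]
width: 0.0589
grip_force: 35.0
time: 27.18
ee_pos: [0.5258, -0.3378, 0.0739]
eef_rot: [-0.0, 1.0, 0.0, 0.0]
ft_force: [-4.2, 2.8, 8.5]
width: 0.0596
grip_force: 35.0
```

```bash
python3 -m pendant '[[0,0,0,0],[0,0,0,0],[0,0,0,0],[0,0,-0.015,0],[0,0,-0.03,0],[0,0,-0.035,0],[0,0,-0.035,0],[0,0,-0.035,0]]' 1
python3 -m pendant '[[0,0,-0.035,0],[0,0,-0.016,0],[0.002,0.036,0,0],[0.002,0.036,0,0],[0.002,0.036,0,0],[0.002,0.036,0,0],[0.002,0.036,0,0],[0.002,0.036,0,0]]'
python3 -m pendant '[[0.002,0.036,0,0],[0.002,0.036,0,0],[0.002,0.036,0,0],[0.002,0.036,0,0],[0.002,0.036,0,0],[0.002,0.036,0,0],[0.002,0.036,0,0],[0.002,0.036,0,0]]' 0.7
python3 - <<'E'
from h import *
c=cam('top'); c=cam('top'); s=r.read_state();print(np.round(s['ee_pos'],4))
im=c['img']
a=cv2.resize(im[230:335,415:505],None,fx=5,fy=5,interpolation=cv2.INTER_CUBIC);cv2.imwrite('pics/t9.png',a[:,:,::-1])
hsv=cv2.cvtColor(im,cv2.COLOR_RGB2HSV).astype(int);H,S,V=[hsv[...,i] for i in range(3)]
m=((S>130)&((H<8)|(H>172))&(V>90)); b=np.zeros_like(m);b[240:310,425:495]=m[240:310,425:495]
ys,xs=np.nonzero(b);print(len(xs),xs.mean(),ys.mean(),ray(c,(xs.mean(),ys.mean()),.106))
G=cv2.resize(cv2.cvtColor(im,cv2.COLOR_RGB2GRAY)[230:320,415:505],None,fx=4,fy=4,interpolation=cv2.INTER_CUBIC)
h=cv2.HoughCircles(G,cv2.HOUGH_GRADIENT,1,200,param1=60,param2=12,minRadius=118,maxRadius=134)
for u,v,q in h[0][:1]: uv=((u+.5)/4-.5+415,(v+.5)/4-.5+230); print('pan',uv,q/4,ray(c,uv,.056))
E
```

```text
time: 27.85
ee_pos: [0.5252, -0.3377, 0.2244]
eef_rot: [0.0, 1.0, -0.0, -0.0]
ft_force: [1.7, 0.2, -0.4]
width: 0.0868
grip_force: 0.0
time: 28.52
ee_pos: [0.5132, -0.1201, 0.2739]
eef_rot: [-0.0, 1.0, 0.0, 0.0]
ft_force: [0.2, 0.3, 0.0]
width: 0.0868
grip_force: 0.0
time: 29.18
ee_pos: [0.4971, 0.1679, 0.274]
eef_rot: [0.0, 1.0, 0.0, 0.0]
ft_force: [0.6, 0.0, -0.2]
width: 0.0612
grip_force: 0.0
[0.4959 0.173  0.2732]
298 465.93288590604027 272.5503355704698 [ 0.52577037 -0.33821532  0.106     ]
pan (np.float32(461.0), np.float32(273.75)) 31.975 [ 0.52644441 -0.33844833  0.056     ]
```

View pics/t9.png

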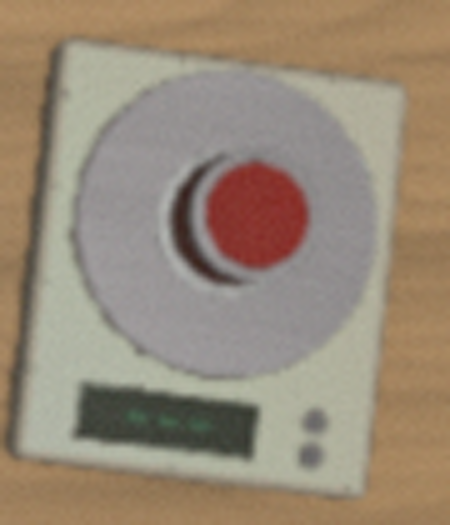

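```bash
python3 -m pendant '[[0.002,0.035,0,0],[0.002,0.036,0,0],[0.002,0.036,0,0],[0.002,0.036,0,0],[0.0016,0.025,0,0],[0,0.012,0,0],[0,0,0,0],[0,0,0,0]]'
python3 -m pendant '[[0,0,0,0],[0,0,0,0],[0,0,0,0],[0,0,0,0]]'
```

```text
time: 29.95
ee_pos: [0.4883, 0.3454, 0.2736]
eef_rot: [0.0, 1.0, -0.0, 0.0]
ft_force: [0.0, -0.8, 0.6]
width: 0.0609
grip_force: 0.0
time: 30.28
ee_pos: [0.4882, 0.3454, 0.2742]
eef_rot: [0.001, 1.0, 0.0, 0.0]
ft_force: [0.3, -0.2, -0.5]
width: 0.0608
grip_force: 0.0
```

```bash
python3 -m pendant '[[0.002,0.0077,0,0],[0,0,0.03,0],[0,0,0.03,0],[0,0,0.025,0],[0,0,0.0102,0],[0,0,0,0],[0,0,0,0]]'
python3 -m pendant '[[0,0,0,0],[0,0,0,0],[0,0,0,0],[0,0,0,0],[0,0,0,0],[0,0,0,0]]' 0 40
python3 -m pendant '[[0,0,-0.01,0],[0,0,-0.02,0],[0,0,-0.03,0],[0,0,-0.02,0],[0,0,-0.01,0],[0,-0.01,0,0],[0,-0.025,0,0],[-0.001,-0.035,0,0]]'
python3 -m pendant '[[-0.002,-0.035,0,0],[-0.004,-0.035,0,0],[-0.005,-0.035,0,0],[-0.006,-0.035,0,0],[-0.006,-0.035,0,0],[-0.006,-0.035,0,0],[-0.006,-0.035,0,0],[-0.006,-0.035,0,0]]'
python3 -m pendant '[[-0.005,-0.035,0,0],[-0.0035,-0.03,0,0],[-0.001,-0.022,0,0],[0,-0.012,0,0],[0,0,0,0],[0,0,0,0],[0,0,0,0],[0,0,0,0]]'
python3 - <<'E'
from h import *
c=cam('top'); c=cam('top'); print(np.round(r.read_state()['ee_pos'],4))
E
```

```text
time: 30.87
ee_pos: [0.486, 0.3544, 0.1795]
eef_rot: [-0.0, 1.0, 0.0, 0.0]
ft_force: [0.2, -0.4, 1.0]
width: 0.061
grip_force: 0.0
time: 31.37
ee_pos: [0.4859, 0.354, 0.1789]
eef_rot: [-0.0, 1.0, 0.0, 0.0]
ft_force: [0.0, -1.0, 2.7]
width: 0.0291
grip_force: 40.2
time: 32.03
ee_pos: [0.4852, 0.2848, 0.2664]
eef_rot: [-0.002, 1.0, -0.0, -0.001]
ft_force: [0.5, -0.3, -3.3]
width: 0.0292
grip_force: 40.0
time: 32.7
ee_pos: [0.5267, 0.0015, 0.267]
eef_rot: [0.0, 1.0, -0.0, -0.001]
ft_force: [1.2, 0.4, -3.0]
width: 0.0288
grip_force: 40.0
time: 33.37
ee_pos: [0.5372, -0.0937, 0.268]
eef_rot: [-0.001, 1.0, 0.0, -0.0]
ft_force: [0.6, 0.5, -2.6]
width: 0.0292
grip_force: 40.0
[ 0.5373 -0.094   0.2683]
```

```bash
python3 -m pendant '[[-0.001,-0.002,0.02,0],[0,0,0.03,0],[0,0,0.02,0],[0,0,0.01,0],[0,0,0.005,0],[0,0,0,0],[0,0,0,0],[0,0,0,0]]'
python3 -m pendant '[[0,0,0,0],[0,0,0,0]]'
```

```text
time: 34.13
ee_pos: [0.5393, -0.097, 0.185]
eef_rot: [-0.0, 1.0, 0.0, 0.001]
ft_force: [0.6, 0.7, -2.2]
width: 0.0289
grip_force: 40.0
time: 34.3
ee_pos: [0.5389, -0.097, 0.1845]
eef_rot: [-0.0, 1.0, 0.0, 0.001]
ft_force: [0.2, 0.2, -3.8]
width: 0.0291
grip_force: 40.0
```

```bash
python3 -m pendant '[[0.0008,0,0.002,0],[0,0,0.001,0],[0,0,0.001,0],[0,0,0.001,0],[0,0,0,0],[0,0,0,0]]'
python3 -m pendant '[[0,0,0.001,0],[0,0,0.001,0],[0,0,0,0],[0,0,0,0]]'
```

```text
time: 34.8
ee_pos: [0.5378, -0.0971, 0.179]
eef_rot: [-0.0, 1.0, 0.0, 0.0]
ft_force: [0.0, 0.6, 1.1]
width: 0.0291
grip_force: 40.0
time: 35.13
ee_pos: [0.5391, -0.0972, 0.1789]
eef_rot: [-0.0, 1.0, 0.0, 0.002]
ft_force: [-2.5, -0.4, 14.5]
width: 0.0292
grip_force: 40.0
```

```bash
python3 -m pendant '[[0,0,-0.001,0],[0,0,0,0]]'
python3 -m pendant '[[0,0,0,0],[0,0,0,0],[0,0,0,0],[0,0,-0.02,0],[0,0,-0.03,0],[0,0,-0.03,0],[0,0,-0.017,0],[0,0.02,0,0]]' 0.7
python3 -m pendant '[[-0.002,0.036,0,0],[-0.002,0.036,0,0],[-0.002,0.036,0,0],[-0.002,0.036,0,0],[-0.002,0.036,0,0],[-0.002,0.036,0,0],[-0.002,0.036,0,0],[-0.002,0.036,0,0]]'
python3 -m pendant '[[-0.002,0.036,0,0],[-0.002,0.036,0,0],[-0.003,0.036,0,0],[-0.003,0.036,0,0],[-0.002,0.012,0,0],[0,0,0,0],[0,0,0,0],[0,0,0,0]]'
python3 -m pendant '[[0,0,0,0],[0,0,0,0]]'
```

```text
time: 35.3
ee_pos: [0.5384, -0.0971, 0.1789]
eef_rot: [-0.0, 1.0, 0.0, 0.001]
ft_force: [-2.4, -0.1, 8.5]
width: 0.029
grip_force: 40.0
time: 35.97
ee_pos: [0.5388, -0.0811, 0.2787]
eef_rot: [0.003, 1.0, -0.001, 0.003]
ft_force: [-0.1, -1.0, -0.3]
width: 0.0601
grip_force: 0.0
time: 36.63
ee_pos: [0.5532, 0.2128, 0.2743]
eef_rot: [-0.0, 1.0, 0.0, -0.0]
ft_force: [0.7, -0.0, -0.8]
width: 0.0611
grip_force: 0.0
time: 37.3
ee_pos: [0.566, 0.3656, 0.2745]
eef_rot: [0.001, 1.0, -0.0, 0.0]
ft_force: [-0.8, -0.1, 0.5]
width: 0.0608
grip_force: 0.0
time: 37.47
ee_pos: [0.566, 0.3657, 0.2751]
eef_rot: [0.001, 1.0, 0.0, 0.0]
ft_force: [-0.4, -0.4, -1.2]
width: 0.0608
grip_force: 0.0
```

```bash
python3 -m pendant '[[0,-0.0017,0.02,0],[0,0,0.03,0],[0,0,0.03,0],[0,0,0.0155,0],[0,0,0,0],[0,0,0,0]]'
python3 -m pendant '[[0,0,0,0],[0,0,0,0],[0,0,0,0],[0,0,0,0],[0,0,0,0],[0,0,0,0]]' 0 40
python3 -m pendant '[[0,0,-0.01,0],[0,0,-0.02,0],[0,0,-0.03,0],[0,0,-0.02,0],[0,0,-0.01,0],[0,-0.01,0,0],[0,-0.025,0,0],[0.001,-0.035,0,0]]'
python3 -m pendant '[[0.001,-0.035,0,0],[0.001,-0.035,0,0],[0.001,-0.035,0,0],[0.001,-0.035,0,0],[0.001,-0.035,0,0],[0.001,-0.03,0,0],[0.0005,-0.027,0,0],[0,-0.02,0,0]]'
python3 -m pendant '[[0,-0.010,0,0],[0,0,0,0],[0,0,0,0],[0,0,0,0],[0,0,0,0]]'
python3 - <<'E'
from h import *
c=cam('top'); c=cam('top'); print(np.round(r.read_state()['ee_pos'],4))
E
```

```text
time: 37.97
ee_pos: [0.5655, 0.3646, 0.1794]
eef_rot: [0.0, 1.0, -0.0, -0.0]
ft_force: [0.1, 0.7, 0.6]
width: 0.0611
grip_force: 0.0
time: 38.47
ee_pos: [0.5656, 0.3654, 0.1795]
eef_rot: [-0.0, 1.0, 0.0, 0.0]
ft_force: [-0.5, -0.1, 3.2]
width: 0.0291
grip_force: 40.2
time: 39.13
ee_pos: [0.563, 0.2966, 0.2665]
eef_rot: [-0.002, 1.0, -0.0, -0.001]
ft_force: [0.7, -0.3, -3.5]
width: 0.0293
grip_force: 40.0
time: 39.8
ee_pos: [0.5567, 0.0392, 0.2676]
eef_rot: [0.001, 1.0, -0.0, -0.001]
ft_force: [-0.5, 0.6, -3.5]
width: 0.0286
grip_force: 40.0
time: 40.22
ee_pos: [0.5579, 0.0352, 0.2686]
eef_rot: [-0.001, 1.0, 0.0, -0.0]
ft_force: [-0.1, -0.3, -3.1]
width: 0.0286
grip_force: 40.0
[0.5581 0.0346 0.2689]
```

```bash
python3 -m pendant '[[0,-0.002,0.02,0],[0,0,0.03,0],[0,0,0.02,0],[0,0,0.01,0],[0,0,0.005,0],[0,0,0,0],[0,0,0,0],[0,0,0,0]]'
python3 -m pendant '[[0,0,0,0],[0,0,0,0]]'
```

```text
time: 40.98
ee_pos: [0.5589, 0.0315, 0.1855]
eef_rot: [-0.0, 1.0, 0.0, 0.001]
ft_force: [-0.8, -0.5, -3.4]
width: 0.0291
grip_force: 40.0
time: 41.15
ee_pos: [0.5585, 0.0314, 0.185]
eef_rot: [-0.0, 1.0, 0.0, 0.001]
ft_force: [0.7, -0.2, -2.8]
width: 0.0294
grip_force: 40.0
```

```bash
python3 -m pendant '[[0,0.0005,0.002,0],[0,0,0.001,0],[0,0,0.001,0],[0,0,0.001,0],[0,0,0.001,0],[0,0,0,0],[0,0,0,0]]'
python3 -m pendant '[[0,0,0,0],[0,0,0,0]]'
```

```text
time: 41.73
ee_pos: [0.5589, 0.0318, 0.1794]
eef_rot: [-0.0, 1.0, 0.0, 0.001]
ft_force: [-1.5, -0.3, 6.2]
width: 0.029
grip_force: 40.0
time: 41.9
ee_pos: [0.5589, 0.0318, 0.1795]
eef_rot: [-0.0, 1.0, 0.0, 0.001]
ft_force: [-0.7, -0.6, 6.1]
width: 0.0291
grip_force: 40.0
```

```bash
python3 -m pendant '[[0,0,0,0],[0,0,0,0],[0,0,0,0],[0,0,-0.02,0],[0,0,-0.03,0],[0,0,-0.03,0],[0,0,-0.017,0],[0.0075,0.0155,0,0]]' 0.7
python3 -m pendant '[[0.0159,0.0327,0,0],[0.0159,0.0327,0,0],[0.0159,0.0327,0,0],[0.0159,0.0327,0,0],[0.0159,0.0327,0,0],[0.0159,0.0327,0,0],[0.0159,0.0327,0,0],[0.0159,0.0327,0,0]]'
python3 -m pendant '[[0.0159,0.0327,0,0],[0,0,0,0],[0,0,0,0],[0,0,0,0],[0,0,0,0]]'
```

```text
time: 42.57
ee_pos: [0.5529, 0.0443, 0.2794]
eef_rot: [0.002, 1.0, 0.0, 0.003]
ft_force: [0.1, -0.0, 0.5]
width: 0.0601
grip_force: 0.0
time: 43.23
ee_pos: [0.4223, 0.3103, 0.2753]
eef_rot: [-0.0, 1.0, 0.0, 0.0]
ft_force: [0.7, 0.5, 0.0]
width: 0.0609
grip_force: 0.0
time: 43.65
ee_pos: [0.4083, 0.3403, 0.2752]
eef_rot: [0.001, 1.0, -0.0, 0.0]
ft_force: [0.9, -1.0, 0.4]
width: 0.0609
grip_force: 0.0
```

```bash
python3 -m pendant '[[0.0008,0.001,0.02,0],[0,0,0.03,0],[0,0,0.03,0],[0,0,0.0155,0],[0,0,0,0],[0,0,0,0]]'
python3 -m pendant '[[0,0,0,0],[0,0,0,0],[0,0,0,0],[0,0,0,0],[0,0,0,0],[0,0,0,0]]' 0 40
python3 -m pendant '[[0,0,-0.01,0],[0,0,-0.02,0],[0,0,-0.03,0],[0,0,-0.02,0],[0,0,-0.01,0],[-0.002,-0.01,0,0],[-0.005,-0.025,0,0],[-0.0075,-0.035,0,0]]'
python3 -m pendant '[[-0.0075,-0.035,0,0],[-0.0075,-0.035,0,0],[-0.0075,-0.035,0,0],[-0.0075,-0.035,0,0],[-0.0075,-0.035,0,0],[-0.0075,-0.035,0,0],[-0.0075,-0.035,0,0],[-0.005,-0.026,0,0]]'
python3 -m pendant '[[-0.003,-0.015,0,0],[-0.001,-0.008,0,0],[0,0,0,0],[0,0,0,0],[0,0,0,0],[0,0,0,0]]'
python3 - <<'E'
from h import *
c=cam('top'); c=cam('top'); print(np.round(r.read_state()['ee_pos'],4))
E
```

```text
time: 44.15
ee_pos: [0.4071, 0.3415, 0.1798]
eef_rot: [0.001, 1.0, -0.0, -0.0]
ft_force: [-0.3, -0.7, 0.7]
width: 0.0609
grip_force: 0.0
time: 44.65
ee_pos: [0.4068, 0.3426, 0.18]
eef_rot: [-0.0, 1.0, 0.0, 0.0]
ft_force: [-0.1, -1.2, 3.7]
width: 0.0293
grip_force: 40.2
time: 45.32
ee_pos: [0.4197, 0.2731, 0.2677]
eef_rot: [-0.002, 1.0, -0.001, -0.001]
ft_force: [1.7, -1.1, -3.8]
width: 0.0292
grip_force: 40.0
time: 45.98
ee_pos: [0.4778, -0.0027, 0.2681]
eef_rot: [0.001, 1.0, -0.0, -0.001]
ft_force: [-0.4, -0.2, -4.0]
width: 0.0294
grip_force: 40.0
time: 46.48
ee_pos: [0.4825, -0.02, 0.2693]
eef_rot: [-0.001, 1.0, 0.0, -0.0]
ft_force: [0.5, 0.6, -4.1]
width: 0.0291
grip_force: 40.0
[ 0.4826 -0.0204  0.2695]
```

```bash
python3 -m pendant '[[-0.001,-0.001,0.02,0],[0,0,0.03,0],[0,0,0.02,0],[0,0,0.01,0],[0,0,0.005,0],[0,0,0,0],[0,0,0,0],[0,0,0,0]]'
python3 -m pendant '[[0,0,0,0],[0,0,0,0]]'
```

```text
time: 47.25
ee_pos: [0.4845, -0.0223, 0.1859]
eef_rot: [-0.0, 1.0, 0.0, 0.001]
ft_force: [0.3, 0.6, -3.6]
width: 0.0288
grip_force: 40.0
time: 47.42
ee_pos: [0.4842, -0.0224, 0.1854]
eef_rot: [-0.0, 1.0, 0.0, 0.001]
ft_force: [-0.3, 0.5, -4.2]
width: 0.029
grip_force: 40.0
```

```bash
python3 -m pendant '[[0.0005,0.0002,0.002,0],[0,0,0.001,0],[0,0,0.001,0],[0,0,0.001,0],[0,0,0.001,0],[0,0,0,0],[0,0,0,0]]'
python3 -m pendant '[[0,0,0.0005,0],[0,0,0,0]]'
```

```text
time: 48.0
ee_pos: [0.4842, -0.0223, 0.1799]
eef_rot: [-0.0, 1.0, 0.0, 0.001]
ft_force: [-1.4, -0.7, 7.3]
width: 0.0293
grip_force: 40.0
time: 48.17
ee_pos: [0.4845, -0.0224, 0.1799]
eef_rot: [0.0, 1.0, 0.0, 0.002]
ft_force: [-1.5, -1.3, 10.5]
width: 0.0292
grip_force: 40.0
```

Release, rise, and move away leftward for a check.

```bash
python3 -m pendant '[[0,0,0,0],[0,0,0,0],[0,0,0,0],[0,0,-0.02,0],[0,0,-0.03,0],[0,0,-0.03,0],[0,0,-0.03,0],[0.004,0.0200,0,0]]' 0.7
python3 -m pendant '[[0.007,0.035,0,0],[0.007,0.035,0,0],[0.007,0.035,0,0],[0.007,0.035,0,0],[0.007,0.035,0,0],[0.007,0.035,0,0],[0.007,0.035,0,0],[0.004,0.035,0,0]]'
python3 -m pendant '[[0,0,0,0],[0,0,0,0]]'
python3 - <<'E'
from h import *
c=cam('top'); im=c['img']
a=cv2.resize(im[225:345,255:505],None,fx=3.2,fy=3.2,interpolation=cv2.INTER_CUBIC);cv2.imwrite('pics/t10.png',a[:,:,::-1])
o=cv2.imread('pics/top0.png')[:,:,::-1]
# cap shift relative to the start picture, by template matching
for n,P in(('blue',(.558,.032,.219)),('white',(.538,-.097,.219)),('black',(.4842,-.022,.219)),('yellow',None)):
    u,v=(np.round(proj(c,P)[0]).astype(int) if P else (282,303)); w=12 if n!='yellow' else 14
    t=cv2.resize(np.ascontiguousarray(o[v-w:v+w,u-w:u+w]),None,fx=8,fy=8,interpolation=cv2.INTER_CUBIC); S=cv2.resize(im[v-w-4:v+w+4,u-w-4:u+w+4],None,fx=8,fy=8,interpolation=cv2.INTER_CUBIC)
    q=cv2.minMaxLoc(cv2.matchTemplate(S,t,cv2.TM_CCOEFF_NORMED)); print(n,round(q[1],3),'shift px',(np.array(q[3])-32)/8)
E
```

```text
time: 48.83
ee_pos: [0.4816, -0.0054, 0.2938]
eef_rot: [0.003, 1.0, 0.0, 0.004]
ft_force: [1.3, -0.2, 0.7]
width: 0.06
grip_force: 0.0
time: 49.5
ee_pos: [0.4252, 0.2796, 0.2882]
eef_rot: [-0.0, 1.0, 0.0, -0.0]
ft_force: [0.7, 0.4, -0.2]
width: 0.061
grip_force: 0.0
time: 49.67
ee_pos: [0.4252, 0.2797, 0.2875]
eef_rot: [-0.002, 1.0, -0.0, -0.0]
ft_force: [0.7, -0.5, -0.3]
width: 0.0608
grip_force: 0.0
blue 0.992 shift px [0.375 0.25 ]
white 0.997 shift px [0.    0.125]
black 0.955 shift px [0.5 0. ]
yellow 0.996 shift px [0. 0.]
```

View pics/t10.png

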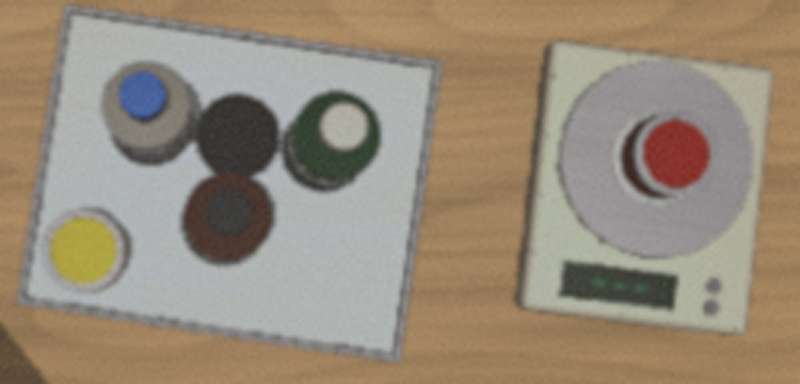

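All three bottles are back upright on their mats, within about 1 mm of where they started. The red tin is centred on the pan and the yellow tin has not moved.

```bash
python3 -c "
from bench import r
print(r.close_job())"
```

```text
the job is handed in; nothing more can be done
None
```

The job is handed in at about 50 s of the 134 s: the red tin stands centred on the scale pan to within about 1 mm, the three bottles are back upright on their own mats within about 1 mm, and the yellow tin, bowl and cake tins were left alone.

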